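Show the printer's air filter to the inspection camera

TASK

Lift the cover flap of the filter housing until it stands upright or further, draw the filter plate with the grip tab up out of its slot, and hold it in front of the inspection camera: upright, one flat face square to the lens, and the middle of that panel straight ahead of the lens, 10 cm away from it. Finish while holding it there steady in the gripper, with nothing else touching it. Leave the plain blank plate in its slot and all the things lying about where they are.

Things in the scene. Friction and masses are not known exactly. Their poses are not given: they have to be found in the camera images.
- housing: filter housing, a fixed grey open-topped box 140 (x) x 200 (y) x 110 mm tall, walls and floor 5 mm, left or right of the robot's centre line. Origin: centre of its underside; z up; its louvred front faces its -x, roughly to the robot. Two upright slots inside hold one plate each, centred at x = -35 and x = +10 mm, y = 0; which plate is in which varies
- flap (a joint): hinge angle of the cover flap (rad): 0 closed, 1.57 upright, stop at 1.95; may start ajar up to 0.2. Grey panel 140 x 200 x 6 mm hinged along the housing's far (+x) top edge; its near edge swings up and away from the robot. Stiff hinge: it stays at whatever angle it is left; moving it takes 2 to 3 N at the grip
- flap_hinge (a point): middle of the flap's hinge line, which runs along the housing's y; at x = +70, z = 110.5 mm in the housing's frame. Its axes turn with the flap: z is the panel's outward normal, -x points along the panel to its free edge
- flap_grip (a point): grip point in the black fin near the flap's free edge: 125 mm from the hinge line along the panel, 32 mm out from the panel's underside (26 mm above its top face). The fin is 10 mm thick along the housing's y, 24 mm wide, stands 40 mm out of the panel, round-ended; pinched across its 10 mm it pivots between the pads as the flap swings
- filter: filter plate: white panel 140 (y) x 14 (x) x 62 mm tall, ribbed faces, with a central grip tab on its top edge, 30 (y) x 12 (x) mm, reaching 100 mm above the underside. 0.11 to 0.22 kg. Origin: centre of its underside; x normal to its faces, z up to the tab. Stands on the housing's floor, tab top 5 mm below the rim, hidden till the flap opens
- filter_tab (a point): point in the grip tab, 85 mm above the filter plate's underside (15 mm below the tab's top), centred
- filter_mid (a point): middle of the filter plate's panel, 31 mm above its underside, centred in thickness and width
- slots (a point): point on the housing's inner floor midway between the slots (housing x = -12.5, z = 5 mm). The slots lie along y and are open upward, formed by black comb guides 55 mm high along both side walls (beyond |y| = 61 mm); about 1.5 mm of play
- blank: the plain blank plate in the other slot: white panel 140 x 14 x 62 mm, smooth and without a tab. Origin: centre of its underside. Stays where it is
- stand: inspection stand, fixed: base plate 10 mm thick, 110 mm wide (y), from x = -55 to +175 mm; column 200 mm tall at x = 155 mm with a black camera head 70 x 70 mm centred 160 mm high; white ring and round lens look along the stand's -x, front at x = +100 mm. Origin: on the table straight below the viewing point; z up
- view (a point): the viewing point in the air, straight in front of the lens, 100 mm from it, 160 mm above the table: where the middle of the filter plate's panel belongs
- scraper: print scraper with a flat blade, 170 mm long, lying. Bystander; origin at its underside
- gear: small printed gear blank, disc 48 mm across with a hub, 24 mm tall. Bystander; origin at its underside
- pen_cup: square cup 60 mm wide, 55 mm tall, with two pens up to 130 mm high. Bystander; origin at its underside
- glue: small jar of bed adhesive, 36 mm across, 100 mm tall. Bystander; origin at its underside
- nozzle_tray: divided open tray 80 x 140 x 30 mm. Bystander; origin at its underside
- driver: screwdriver, 160 mm long, lying. Bystander; origin at its underside
- test_print: printed cone-like test piece 44 mm across, 45 mm tall. Bystander; origin at its underside

How it is judged:
By the outcome, as a careful person would: the job done as asked, in the order asked, and still so for the second after the job is handed in, while the arm keeps its last pose, push and grip.
It also fails if it takes over 51 s, if anything falls off the work surface, if the arm or the gripper's body presses on something with over 40 N, if the wrist force passes 120 N, or if a joint passes its speed limit or range.

ROBOT

A 6-joint arm with a two-finger parallel gripper is mounted at the origin on the work surface. World frame = base frame: x ahead of the robot, y to its left, z up, the work surface at z = 0. Lengths are in m, angles in rad, forces in N, time in s.
With the tool pointing down it reaches from about 0.325 to 0.925 m from the base axis. Payload 3.1 kg.
Tool frame: the origin (TCP) lies between the finger pads; the fingertips stand env.finger_overhang ahead of it and the grasp point (between the pads) lies 2 mm behind it (env.finger_overhang is the distance from the TCP to the fingertips, in m); x points along the fingers, y is the direction in which the jaws open and shut, and the axes are right-handed (so a half turn about x gives the same grasp; the last joint's range is limited). The gripper opens to 85 mm and grips with 20 to 120 N. Pads are 22 mm wide; open, the fingers measure 114 mm over their backs; the gripper's body (76 mm by 85 mm) begins 54 mm behind the grasp point. The pads swing forward as they close: fully open they stand 13 mm farther back than shut.
Start: joints at [1.137, 0.217, 1.613, -0, 1.311, -0.112], TCP at [0.198, 0.593, 0.248] pointing down, gripper open.
Joint ranges: [-2.75, 2.75], [-0.78, 2.1], [0.31, 2.55], [-1.13, 4.27], [0.13, 2.63], [-2.58, 2.58]. Speed limits (rad/s): [2.79, 2.79, 3.14, 3.14, 3.14, 3.14].

INTERFACE

Orientations are given as a unit quaternion [w, x, y, z].
In Python, from cell import telemetry, imaging, env gives the robot as it stands.
- The arm moves only by the shell command python3 -m pendant 'ROWS' [OPENING]. ROWS is JSON, a list of rows, each an object with "delta_pos": the shift along the tool's x, y, z in mm, a list of three; "spin": the turn about the tool's x in degrees. In form: [{"delta_pos": [dx, dy, dz], "spin": spin}, ...]. A call has 1 to 20 rows; each row is the pose to reach, as a shift and turn from the pose commanded when the call began, along the tool's axes at that moment; what a row does not reach only later rows make up. A row lasts 1/8 s, in which the tool goes at most 62.5 mm and 10.7 degrees, less where a joint would pass 70% of its speed; a pose out of reach is approached as far as the arm can. A call with a gripper value outside its range is refused whole. OPENING is the opening, from 0 (shut) to 1 (fully open), set as the call begins (- or left out, the last holds). The fingers move at their own pace and stop on an object; the grip force is fixed at half the most. Time passes only in rows, so rows that repeat a pose let the fingers close. It gives the time, the measured TCP pose, the force and the opening at its end, in the units of the state.
- telemetry.get_state(): the state, without advancing time (a new reading comes with each control period).
- imaging.capture(name): name is "scene" or "top" or "wrist"; returns the picture (420x560x3 uint8, blue, green, red); there is no depth.
- imaging.camera_params(name): a dict with "fx", "fy", "cx", "cy" (pixels), "extrinsics" (4x4, takes a point from camera to world coordinates). Camera axes: x right, y up, looking along -z (the intrinsics and any distortion apply to the point x, -y, -z); pixel columns grow to the right and rows downward; lengths in m; the calibration is good to about 2 mm. A picture is of the moment at which its call begins: read the wrist's pose just before it. camera_params takes no time and is no camera call; for the wrist camera it gives the pose at the moment of the call.
- env.job_done(): hands the job in, once; it reports no verdict.
The state is a dict: "time": time; "qpos": joint angles; "joint_vel": joint speeds; "joint_torque": joint torques, N m; "position": TCP position; "orientation": TCP orientation; "force": force on the tool from outside, world axes, zero at the start; "torque": the same for the moment, N m; "finger_gap": finger opening in m.
Only numpy, scipy, OpenCV 4.12 (cv2) and the standard library are available. Lean on these libraries where they do the work, as an engineer would, in place of code of your own. Each camera call takes 0.05 s, during which the arm holds its last target.

## Working session

There is one attempt and no reset: what is moved stays moved. The work goes in short steps, Python scripts to look and compute and a shell command to move; the robot and the scene stay as the last step left them, time stands still between calls to the robot, and variables do not carry over. Pictures are saved under pics/ and viewed, and the job is handed in when it is done.

```bash
ls; mkdir -p pics; python3 - <<'E'
from cell import telemetry, imaging, env
import cv2
print(telemetry.get_state(), env.finger_overhang)
for n in ("scene","top","wrist"):
    p=imaging.camera_params(n); print(n,p)
    cv2.imwrite(f"pics/{n}0.png",imaging.capture(n))
E
```

```text
pics
{'time': 0.0, 'qpos': array([ 1.13676963e+00,  2.17766971e-01,  1.61493167e+00,  5.11835805e-06,
        1.31131145e+00, -1.12164515e-01]), 'joint_vel': array([ 0.00020409, -0.00060924, -0.00027849, -0.00085444, -0.00022443,
       -0.00014411]), 'joint_torque': array([ 1.40301458e-03, -3.96850312e+01, -3.03853869e+01, -1.11463528e-04,
        9.79908218e-03, -3.94267659e-06]), 'position': array([0.19733565, 0.59220868, 0.24696157]), 'orientation': array([ 0.69773712,  0.11248274,  0.69820153, -0.11412783]), 'force': array([-0.36498591, -0.74522593,  0.05821069]), 'torque': array([ 0.00570967, -0.03405088,  0.02101941]), 'finger_gap': 0.08522087718049248} 0.017
scene {'fx': 416.81316714690433, 'fy': 416.81316714690433, 'cx': 281.7972012348289, 'cy': 213.49036072388364, 'extrinsics': array([[-0.7549109 , -0.35963016,  0.5484302 ,  1.15429395],
       [ 0.65547162, -0.38619946,  0.64900457,  0.66700069],
       [-0.02159817,  0.84942106,  0.52727354,  0.67017943],
       [ 0.        ,  0.        ,  0.        ,  1.        ]])}
top {'fx': 485.98014264000227, 'fy': 485.98014264000227, 'cx': 273.8198412232575, 'cy': 207.64279173888903, 'extrinsics': array([[-0.01109669,  0.98915331, -0.14646704,  0.37308154],
       [-0.99991706, -0.01001904,  0.00809332, -0.00772974],
       [ 0.00653808,  0.1465447 ,  0.98918244,  1.66033874],
       [ 0.        ,  0.        ,  0.        ,  1.        ]])}
wrist {'fx': 306.206445112721, 'fy': 306.206445112721, 'cx': 276.4261922457228, 'cy': 209.3635815811327, 'extrinsics': array([[ 0.31620139, -0.90194154, -0.29413965,  0.12058216],
       [ 0.94869127,  0.30021077,  0.09928935,  0.6163397 ],
       [-0.0012493 , -0.31044314,  0.95059113,  0.37358696],
       [ 0.        ,  0.        ,  0.        ,  1.        ]])}
```

View pics/scene0.png

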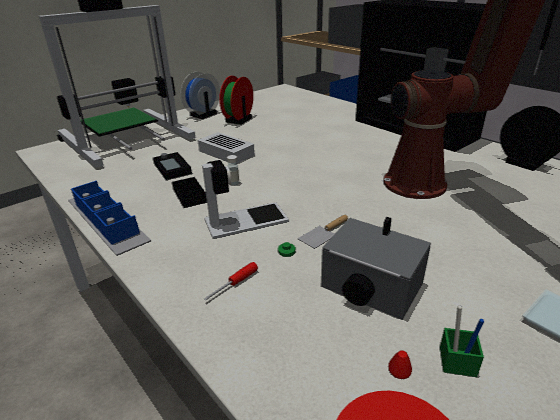

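View pics/top0.png

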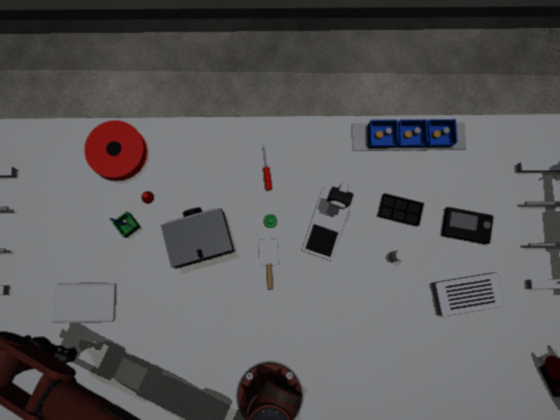

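View pics/wrist0.png

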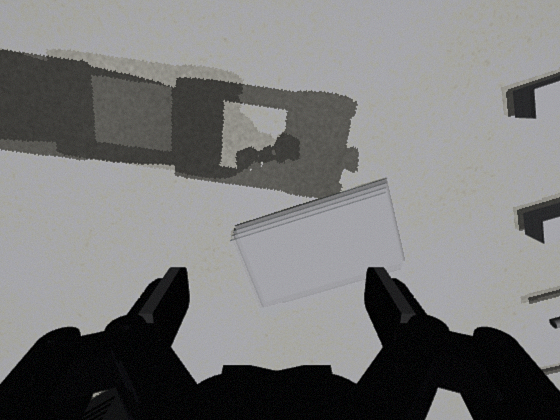

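```bash
cat > h.py <<'E'
import numpy as np, cv2
from cell import telemetry, imaging, env
P0={}
def par(n):
    p=imaging.camera_params(n); return p
def ray(p,uv):
    d=np.array([(uv[0]-p['cx'])/p['fx'],-(uv[1]-p['cy'])/p['fy'],-1.])
    E=np.array(p['extrinsics']); d=E[:3,:3]@d
    return E[:3,3],d/np.linalg.norm(d)
def onz(p,uv,z):
    o,d=ray(p,uv); return o+d*(z-o[2])/d[2]
def tri(rs):
    A=0;b=0
    for o,d in rs:
        M=np.eye(3)-np.outer(d,d); A=A+M; b=b+M@o
    x=np.linalg.solve(A,b); return x,[np.linalg.norm((np.eye(3)-np.outer(d,d))@(x-o))*1e3 for o,d in rs]
def proj(p,X):
    E=np.array(p['extrinsics']); c=E[:3,:3].T@(np.array(X)-E[:3,3]); return np.array([p['cx']+p['fx']*c[0]/-c[2], p['cy']+p['fy']*c[1]/c[2]])
def crop(img,x0,y0,x1,y1,s,f):
    c=cv2.resize(img[y0:y1,x0:x1],None,fx=s,fy=s,interpolation=cv2.INTER_CUBIC)
    c=cv2.convertScaleAbs(c,alpha=1.8,beta=10)
    for x in range((x0+9)//10*10,x1,10):
        cv2.line(c,(int((x-x0+.5)*s),0),(int((x-x0+.5)*s),4 if x%50 else 12),(0,255,255),1)
        if x%20==0: cv2.putText(c,str(x),(int((x-x0)*s)-8,22),0,.35,(0,0,255),1)
    for y in range((y0+9)//10*10,y1,10):
        cv2.line(c,(0,int((y-y0+.5)*s)),(6,int((y-y0+.5)*s)),(0,255,255),1)
        if y%20==0: cv2.putText(c,str(y),(8,int((y-y0+.5)*s)+4),0,.35,(0,0,255),1)
    cv2.imwrite(f,c)
def R():
    q=telemetry.get_state()['orientation']; w,x,y,z=q
    from scipy.spatial.transform import Rotation as Ro
    return Ro.from_quat([x,y,z,w]).as_matrix()
def go(pos,ydir=None):
    "delta in tool mm and spin (deg) to reach TCP pos, with tool y parallel to ydir (world 2d, either sign)"
    s=telemetry.get_state(); M=R()
    print('t',s['time'],'pos',s['position'].round(4),'F',s['force'].round(1),'gap',round(s['finger_gap'],4))
    print('toolx',M[:,0].round(3),'tooly',M[:,1].round(3),'q',s['qpos'].round(2))
    print('delta',(M.T@(np.array(pos)-s['position'])*1e3).round(1))
    if ydir is not None:
        b=M.T@np.array([ydir[0],ydir[1],0]); a=np.degrees(np.arctan2(b[2],b[1])); print('spin',a.round(2),'or',(a-180*np.sign(a)).round(2))
E
python3 - <<'E'
from h import *
t=cv2.imread('pics/top0.png');s=cv2.imread('pics/scene0.png')
crop(t,150,190,250,290,6,'pics/t_h.png'); crop(t,290,170,370,270,6,'pics/t_s.png')
crop(s,310,200,440,325,6,'pics/s_h.png'); crop(s,190,150,300,245,6,'pics/s_s.png')
E
```

```text
(no output)
```

View pics/t_h.png

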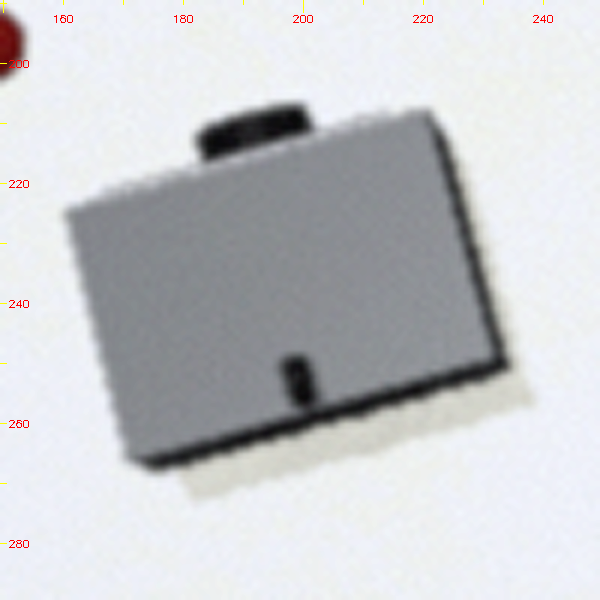

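View pics/t_s.png

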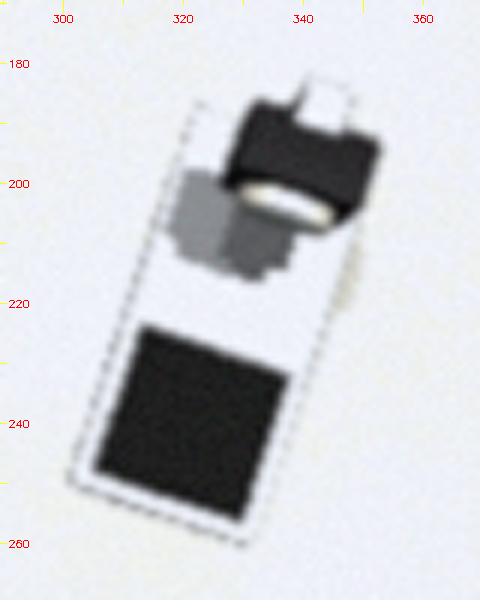

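View pics/s_h.png

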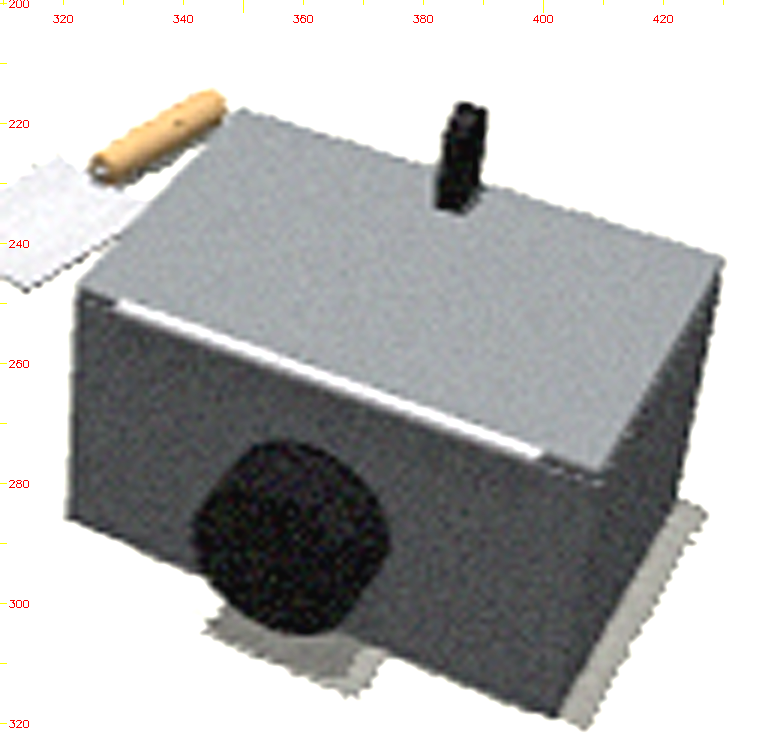

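View pics/s_s.png

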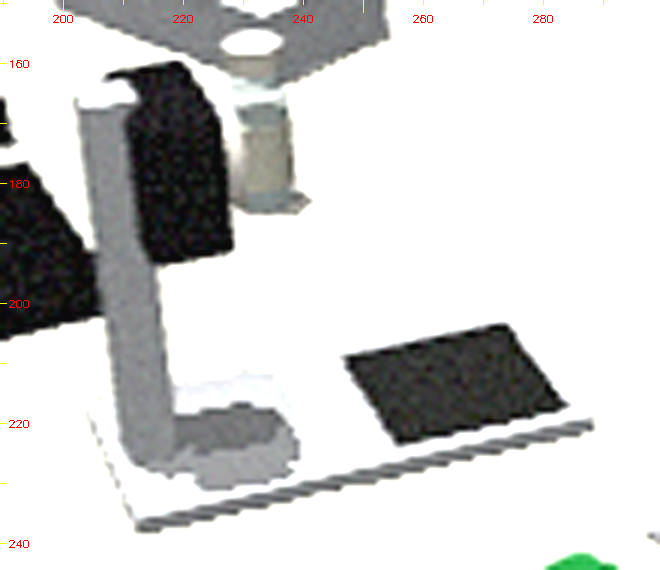

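```bash
python3 - <<'E'
from h import *
T=par('top');S=par('scene')
d=dict(farL=((161,224),(410.5,278)),farR=((221,208),(322.5,247.5)),nearR=((233.5,249.5),(349,218)),nearL=((171,266),(430,243)))
X={}
for k,(a,b) in d.items():
    X[k],r=tri([ray(T,a),ray(S,b)]); print(k,X[k].round(4),np.round(r,1))
L=lambda a,b:np.linalg.norm(X[a]-X[b])
print(L('farL','farR'),L('nearL','nearR'),L('farL','nearL'),L('farR','nearR'))
x,r=tri([ray(T,(199,250)),ray(S,(387.5,217))]);print('fintop far?',x,r)
# housing bottom corners in scene
for uv in ((321,286),(403,319),(422,283)): print('bottom',onz(S,uv,0).round(4))
# stand base corners z=.01
for uv in ((301,250),(330,260.5),(323,186)): print('base top',onz(T,uv,.01).round(4))
for uv in ((213,237),(288,220.5),(203,218)): print('base scene',onz(S,uv,.008).round(4))
for uv in ((313.5,224),(338,232),(330,256),(306,248)): print('blk top',onz(T,uv,.01).round(4))
for uv in ((247,209),(274,203.5),(284,217),(256,223.5)): print('blk scene',onz(S,uv,.01).round(4))
# head
for a,b in (((328,199),(227,167)),):
    print(tri([ray(T,a),ray(S,b)]))
E
```

```text
farL [0.5512 0.3426 0.1157] [2.7 2.7]
farR [0.6023 0.1503 0.112 ] [0.9 0.9]
nearR [0.4682 0.1101 0.1135] [1.3 1.3]
nearL [0.419  0.3057 0.1171] [0.2 0.2]
0.19903406813708982 0.20171475700079047 0.13733627114589114 0.1399210301849246
fintop far? [0.46379671 0.21392689 0.16264186] [np.float64(3.1238335662968417), np.float64(3.1238335662967196)]
bottom [0.6031 0.1521 0.    ]
bottom [0.5483 0.3441 0.    ]
bottom [0.4185 0.3061 0.    ]
base top [ 0.4713 -0.1118  0.01  ]
base top [ 0.4349 -0.2092  0.01  ]
base top [ 0.6914 -0.1921  0.01  ]
base scene [ 0.6868 -0.1849  0.008 ]
base scene [ 0.4778 -0.1062  0.008 ]
base scene [ 0.6545 -0.2892  0.008 ]
blk top [ 0.5596 -0.1562  0.01  ]
blk top [ 0.5313 -0.2392  0.01  ]
blk top [ 0.45   -0.2096  0.01  ]
blk top [ 0.4779 -0.1289  0.01  ]
blk scene [ 0.5287 -0.2381  0.01  ]
blk scene [ 0.4466 -0.207   0.01  ]
blk scene [ 0.4758 -0.1263  0.01  ]
blk scene [ 0.5585 -0.1551  0.01  ]
(array([ 0.61589614, -0.18635619,  0.19815301]), [np.float64(1.6345508435319902), np.float64(1.6345508435322147)])
```

```bash
python3 - <<'E'
from h import *
a=np.radians(15.5); y=(-np.sin(a),np.cos(a))
go([.440,.208,.30],y)
E
```

```text
t 0.15 pos [0.1974 0.5924 0.2472] F [ 0.  -0.7  0.1] gap 0.0852
toolx [-0.001 -0.002 -1.   ] tooly [ 0.316  0.949 -0.002] q [ 1.14  0.22  1.61 -0.    1.31 -0.11]
delta [ -52.3 -288.   351.7]
spin -33.94 or 146.06
```

```bash
python3 -m pendant '[{"delta_pos":[-50,-30,35],"spin":-4},{"delta_pos":[-52,-288,352],"spin":-34},{"delta_pos":[-52,-288,352],"spin":-34},{"delta_pos":[-52,-288,352],"spin":-34},{"delta_pos":[-52,-288,352],"spin":-34},{"delta_pos":[-52,-288,352],"spin":-34},{"delta_pos":[-52,-288,352],"spin":-34},{"delta_pos":[-52,-288,352],"spin":-34},{"delta_pos":[-52,-288,352],"spin":-34},{"delta_pos":[-52,-288,352],"spin":-34},{"delta_pos":[-52,-288,352],"spin":-34}]'
python3 - <<'E'
from h import *
a=np.radians(15.5); y=(-np.sin(a),np.cos(a))
go([.440,.208,.30],y)
p=par('wrist'); im=imaging.capture('wrist'); print({k:(v if not hasattr(v,'shape') else v.round(4).tolist()) for k,v in p.items()})
import pickle; pickle.dump(p,open('w1.pkl','wb'))
cv2.imwrite('pics/w1.png',im); cv2.imwrite('pics/w1b.png',cv2.convertScaleAbs(im,alpha=1.6))
E
```

```text
time: 1.52
position: [0.4398, 0.2094, 0.3001]
orientation: [0.7, -0.096, 0.701, 0.096]
force: [-0.6, 0.4, 0.7]
finger_gap: 0.0853
t 1.525 pos [0.4398 0.2094 0.3001] F [-0.6  0.4  0.7] gap 0.0853
toolx [-0.001  0.    -1.   ] tooly [-0.27   0.963  0.   ] q [ 0.3  -0.12  1.87  0.    1.4  -1.54]
delta [ 0.1 -1.4 -0.2]
spin 0.16 or -179.84
{'fx': 306.206445112721, 'fy': 306.206445112721, 'cx': 276.4261922457228, 'cy': 209.3635815811327, 'extrinsics': [[-0.2701, -0.9153, -0.2989, 0.3618], [0.9628, -0.2562, -0.0855, 0.1862], [0.0017, -0.3108, 0.9505, 0.4266], [0.0, 0.0, 0.0, 1.0]]}
```

View pics/w1b.png

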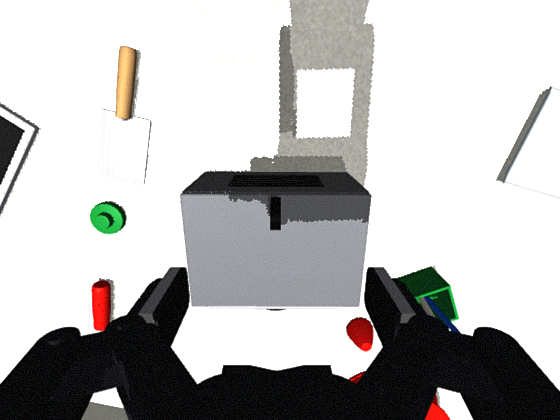

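```bash
python3 - <<'E'
from h import *
import pickle; p=pickle.load(open('w1.pkl','rb'))
im=cv2.imread('pics/w1.png')
crop(im,170,160,380,320,3.7,'pics/w1c.png')
for n,uv in dict(nR=(182,194),nL=(369,194),fL=(361,305.5),fR=(190.5,305.5)).items(): print(n,onz(p,uv,.1165).round(4))
print('fin top c',onz(p,(275.5,200),.15),onz(p,(275.5,229),.1165))
E
```

```text
nR [0.4697 0.1143 0.1165]
nL [0.4169 0.3031 0.1165]
fL [0.548  0.3434 0.1165]
fR [0.6024 0.1484 0.1165]
fin top c [0.44012155 0.20779277 0.15      ] [0.48126771 0.2192516  0.1165    ]
```

View pics/w1c.png

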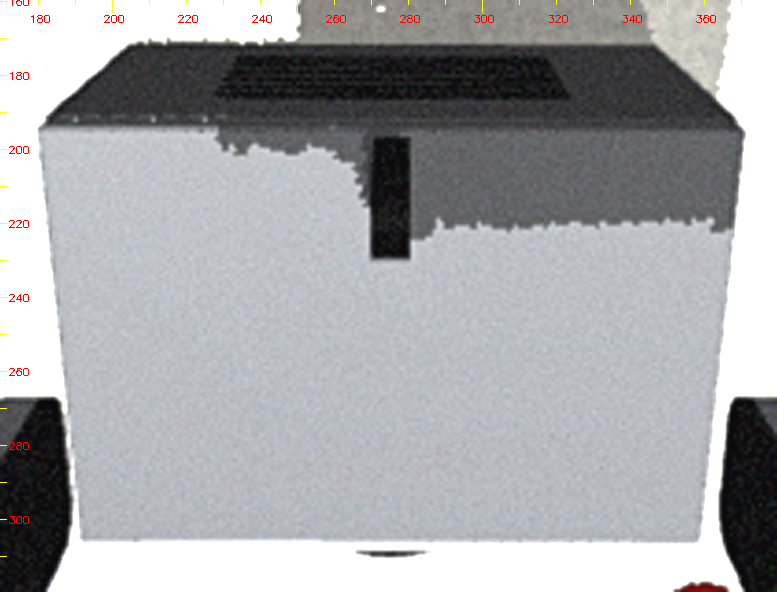

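```bash
python3 - <<'E'
from h import *
a=np.radians(15.66); y=(-np.sin(a),np.cos(a))
go([.4567,.2124,.1405],y)
E
```

```text
t 1.575 pos [0.4398 0.2094 0.3001] F [-0.2  0.  -0.2] gap 0.0854
toolx [-0.  0. -1.] tooly [-0.27   0.963  0.   ] q [ 0.3  -0.12  1.87  0.    1.4  -1.54]
delta [159.6  -1.7  17.1]
spin 0.02 or -179.98
```

```bash
python3 -m pendant '[{"delta_pos":[50,-2,17],"spin":0},{"delta_pos":[100,-2,17],"spin":0},{"delta_pos":[140,-2,17],"spin":0},{"delta_pos":[160,-2,17],"spin":0},{"delta_pos":[160,-2,17],"spin":0}]' 0.35
python3 -m pendant '[{"delta_pos":[0,0,0],"spin":0},{"delta_pos":[0,0,0],"spin":0},{"delta_pos":[0,0,0],"spin":0},{"delta_pos":[0,0,0],"spin":0},{"delta_pos":[0,0,0],"spin":0}]' 0
python3 - <<'E'
from h import *
go([.4567,.2124,.1405])
im=imaging.capture('wrist'); cv2.imwrite('pics/w2b.png',cv2.convertScaleAbs(im,alpha=1.6))
for k in range(1,15):
    th=k*1.72/14; x=-.125*np.cos(th)+.032*np.sin(th)+.125; z=.125*np.sin(th)+.032*np.cos(th)-.032
    print(round(-z*1e3),round(x*1e3))
E
```

```text
time: 2.2
position: [0.4552, 0.2114, 0.1382]
orientation: [0.699, -0.097, 0.702, 0.096]
force: [-0.1, 1.1, 0.1]
finger_gap: 0.0298
time: 2.82
position: [0.4577, 0.213, 0.1418]
orientation: [0.701, -0.094, 0.7, 0.097]
force: [-0.7, 4.8, -3.5]
finger_gap: 0.0087
t 2.825 pos [0.4577 0.213  0.1418] F [-0.7  4.8 -3.5] gap 0.0087
toolx [ 0.002  0.004 -1.   ] tooly [-0.268  0.963  0.003] q [ 0.29  0.08  1.98  0.    1.07 -1.55]
delta [ 1.2 -0.4 -1.1]
-15 5
-29 12
-43 20
-55 30
-66 41
-76 54
-84 68
-90 82
-94 98
-96 113
-97 129
-96 145
-92 160
-87 175
```

View pics/w2b.png

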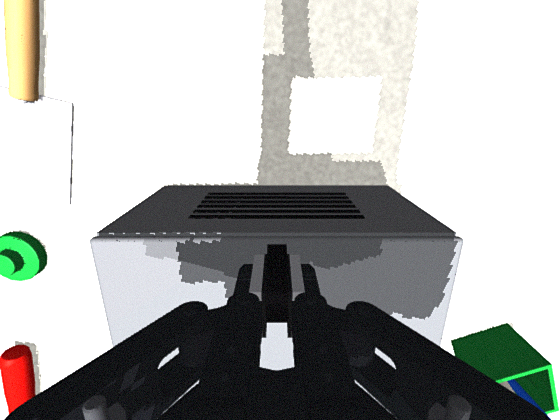

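```bash
python3 -m pendant '[{"delta_pos":[-15,0,5],"spin":0},{"delta_pos":[-29,0,12],"spin":0},{"delta_pos":[-43,0,20],"spin":0},{"delta_pos":[-55,0,30],"spin":0},{"delta_pos":[-66,0,41],"spin":0},{"delta_pos":[-76,0,54],"spin":0},{"delta_pos":[-84,0,68],"spin":0}]'
python3 - <<'E'
from h import *
go([.4567+.963*.068,.2124+.27*.068,.1405+.084])
E
```

```text
time: 3.75
position: [0.5197, 0.2302, 0.2233]
orientation: [0.698, -0.095, 0.704, 0.097]
force: [-4.1, 2.3, -7.1]
finger_gap: 0.009
t 3.75 pos [0.5197 0.2302 0.2233] F [-4.1  2.3 -7.1] gap 0.009
toolx [-0.009  0.001 -1.   ] tooly [-0.269  0.963  0.003] q [ 0.29  0.13  1.77  0.    1.26 -1.55]
delta [-1.2 -0.2  2.5]
```

```bash
python3 -m pendant '[{"delta_pos":[-6,0,14],"spin":0},{"delta_pos":[-10,0,30],"spin":0},{"delta_pos":[-12,0,45],"spin":0},{"delta_pos":[-13,0,61],"spin":0},{"delta_pos":[-12,0,77],"spin":0},{"delta_pos":[-8,0,92],"spin":0},{"delta_pos":[-3,0,107],"spin":0},{"delta_pos":[-3,0,107],"spin":0}]'
python3 - <<'E'
from h import *
go([.4567+.963*.175,.2124+.27*.175,.1405+.087])
im=imaging.capture('scene'); cv2.imwrite('pics/s3b.png',cv2.convertScaleAbs(im,alpha=1.6))
E
```

```text
time: 4.75
position: [0.6257, 0.2596, 0.2286]
orientation: [0.7, -0.095, 0.701, 0.097]
force: [-2.5, 4.0, 1.0]
finger_gap: 0.0091
t 4.75 pos [0.6257 0.2596 0.2286] F [-2.5  4.   1. ] gap 0.0091
toolx [-0.001  0.002 -1.   ] tooly [-0.269  0.963  0.003] q [ 0.29  0.34  1.5   0.    1.3  -1.55]
delta [ 1.1  0.2 -0.4]
```

View pics/s3b.png

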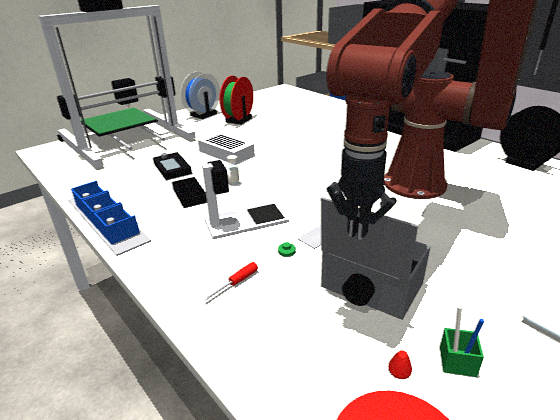

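```bash
python3 -m pendant '[{"delta_pos":[0,0,0],"spin":0},{"delta_pos":[0,0,0],"spin":0},{"delta_pos":[-30,0,0],"spin":0},{"delta_pos":[-80,0,0],"spin":0},{"delta_pos":[-112,0,-40],"spin":0},{"delta_pos":[-112,0,-90],"spin":0},{"delta_pos":[-112,0,-120],"spin":0},{"delta_pos":[-112,0,-120],"spin":0},{"delta_pos":[-112,0,-120],"spin":0}]' 0.4
python3 - <<'E'
from h import *
go([.5097,.2272,.34])
p=par('wrist'); im=imaging.capture('wrist')
import pickle; pickle.dump(p,open('w4.pkl','wb'))
cv2.imwrite('pics/w4.png',im); cv2.imwrite('pics/w4b.png',cv2.convertScaleAbs(im,alpha=1.6))
im=imaging.capture('scene'); cv2.imwrite('pics/s4.png',im); crop(im,300,180,450,330,4,'pics/s4b.png')
E
```

```text
time: 5.92
position: [0.5113, 0.2256, 0.34]
orientation: [0.701, -0.096, 0.7, 0.096]
force: [0.9, 0.6, -0.6]
finger_gap: 0.034
t 5.925 pos [0.5113 0.2256 0.34  ] F [ 0.9  0.6 -0.6] gap 0.034
toolx [ 0.002  0.    -1.   ] tooly [-0.268  0.963 -0.   ] q [ 0.29  0.01  1.67 -0.    1.46 -1.55]
delta [-0.   2.  -1.1]
```

View pics/w4b.png

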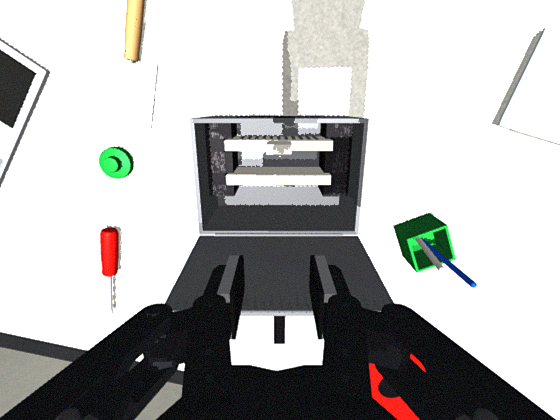

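View pics/s4b.png

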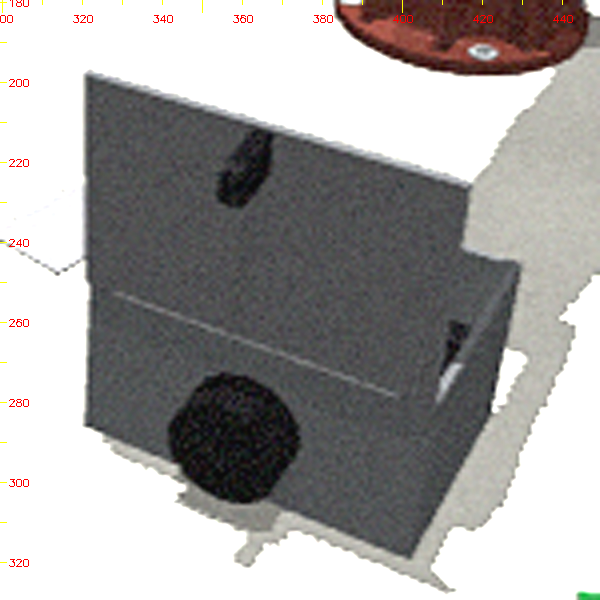

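```bash
python3 - <<'E'
from h import *
im=cv2.imread('pics/w4.png')
crop(im,185,105,375,245,4.2,'pics/w4c.png')
E
```

```text
(no output)
```

View pics/w4c.png

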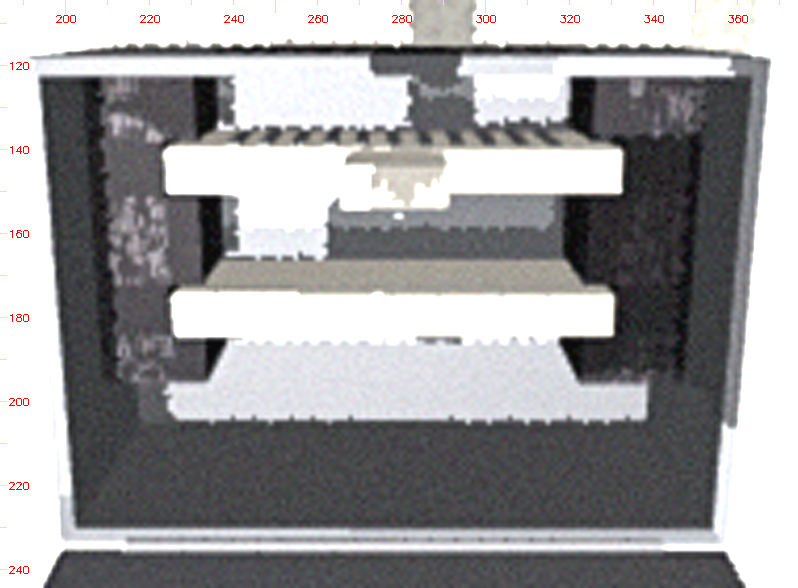

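```bash
python3 - <<'E'
from h import *
import pickle; p=pickle.load(open('w4.pkl','rb'))
c=np.array([.5097,.2272]);a=np.radians(15.66);ex=np.array([np.cos(a),np.sin(a)]);ey=np.array([-ex[1],ex[0]])
def H(uv,z):
    X=onz(p,uv,z)[:2]; return X.round(4),(1e3*np.array([ex@(X-c),ey@(X-c)])).round(1)
for n,uv,z in [('pL',(332.5,138.5),.067),('pR',(223.5,138.5),.067),('pLf',(332.5,150.5),.067),('pRf',(223.5,150.5),.067),
 ('bL',(330.5,174),.067),('bR',(225,174),.067),('bRf',(225.5,184.5),.067),('bLf',(330.5,184.5),.067),
 ('tabfarR',(265,154.3),.105),('tabfarL',(291,154.3),.105),('tabnear',(278,143.5),.105),
 ('rim nR',(192,118),.11),('rim nL',(367,118),.11),('rim fL',(358,233),.11),('rim fR',(199,233),.11)]: print(n,*H(uv,z))
E
```

```text
pL [0.449  0.2817] [-43.7  68.9]
pR [0.4862 0.1478] [-44.  -70.1]
pLf [0.4633 0.2866] [-28.6  69.8]
pRf [0.501 0.151] [-28.9 -71. ]
bL [0.4932 0.294 ] [ 2.2 68.8]
bR [0.5306 0.1596] [  1.9 -70.7]
bRf [0.5444 0.1633] [ 16.1 -70.8]
bLf [0.5068 0.2986] [16.4 69.6]
tabfarR [0.4858 0.2038] [-29.3 -16.1]
tabfarL [0.4777 0.2332] [-29.2  14.4]
tabnear [0.4698 0.2151] [-41.7  -0.8]
rim nR [0.468 0.115] [-70.4 -96.8]
rim nL [0.4157 0.3031] [-70.   98.4]
rim fL [0.5489 0.3417] [68.6 99.7]
rim fR [0.6024 0.1491] [  68.2 -100.2]
```

```bash
python3 - <<'E'
from h import *
a=np.radians(15.66); y=(-np.sin(a),np.cos(a))
go([.4758,.2170,.091],y)
E
```

```text
t 6.025 pos [0.5115 0.2257 0.3394] F [-0.1 -0.5 -0. ] gap 0.0341
toolx [ 0.001 -0.    -1.   ] tooly [-0.268  0.963 -0.   ] q [ 0.29  0.01  1.67 -0.    1.46 -1.55]
delta [248.4   1.2 -37. ]
spin -0.12 or 179.88
```

```bash
python3 -m pendant '[{"delta_pos":[30,1,-37],"spin":0},{"delta_pos":[80,1,-37],"spin":0},{"delta_pos":[130,1,-37],"spin":0},{"delta_pos":[170,1,-37],"spin":0},{"delta_pos":[180,1,-37],"spin":0},{"delta_pos":[180,1,-37],"spin":0}]' 0.55
python3 - <<'E'
from h import *
a=np.radians(15.66); y=(-np.sin(a),np.cos(a))
go([.4758,.2170,.091],y)
im=imaging.capture('wrist'); cv2.imwrite('pics/w5b.png',cv2.convertScaleAbs(im,alpha=1.6))
E
```

```text
time: 6.78
position: [0.4751, 0.2169, 0.1593]
orientation: [0.7, -0.096, 0.701, 0.096]
force: [-0.7, -0.2, 0.2]
finger_gap: 0.047
t 6.775 pos [0.4751 0.2169 0.1593] F [-0.7 -0.2  0.2] gap 0.047
toolx [-0.001 -0.    -1.   ] tooly [-0.268  0.963 -0.   ] q [ 0.29  0.1   1.93 -0.    1.12 -1.55]
delta [68.3 -0.1  0.8]
spin -0.1 or 179.9
```

View pics/w5b.png

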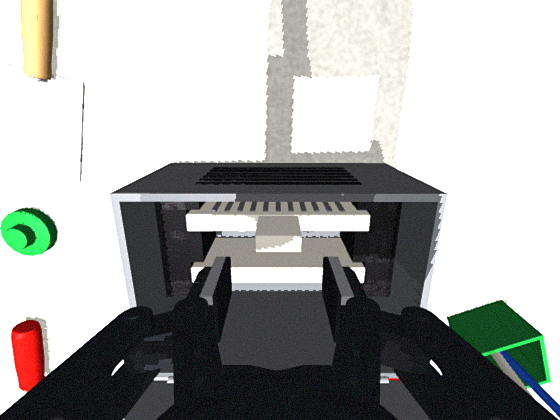

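```bash
python3 -m pendant '[{"delta_pos":[25,0,1],"spin":0},{"delta_pos":[50,0,1],"spin":0},{"delta_pos":[68,0,1],"spin":0},{"delta_pos":[68,0,1],"spin":0},{"delta_pos":[68,0,1],"spin":0}]'
python3 -m pendant '[{"delta_pos":[0,0,0],"spin":0},{"delta_pos":[0,0,0],"spin":0},{"delta_pos":[0,0,0],"spin":0},{"delta_pos":[0,0,0],"spin":0},{"delta_pos":[0,0,0],"spin":0}]' 0
python3 - <<'E'
from h import *
go([.4758,.2170,.091])
im=imaging.capture('wrist'); cv2.imwrite('pics/w6b.png',cv2.convertScaleAbs(im,alpha=1.6))
E
```

```text
time: 7.45
position: [0.4766, 0.2175, 0.0926]
orientation: [0.701, -0.096, 0.7, 0.096]
force: [0.3, -0.0, 0.3]
finger_gap: 0.047
time: 8.07
position: [0.4769, 0.2175, 0.0929]
orientation: [0.702, -0.096, 0.699, 0.096]
force: [-0.3, 0.8, 6.6]
finger_gap: 0.0291
t 8.075 pos [0.4769 0.2175 0.0929] F [-0.3  0.8  6.6] gap 0.0291
toolx [ 0.003  0.001 -1.   ] tooly [-0.268  0.963  0.   ] q [ 0.29  0.2   1.96 -0.    0.98 -1.55]
delta [ 1.9 -0.2 -1.2]
```

View pics/w6b.png

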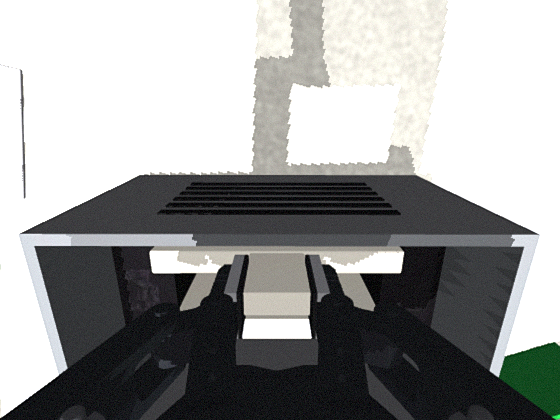

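```bash
python3 -m pendant '[{"delta_pos":[-8,0,0],"spin":0},{"delta_pos":[-20,0,0],"spin":0},{"delta_pos":[-35,0,0],"spin":0},{"delta_pos":[-50,0,0],"spin":0},{"delta_pos":[-68,0,0],"spin":0}]'
python3 -m pendant '[{"delta_pos":[-20,0,0],"spin":0},{"delta_pos":[-45,0,0],"spin":0},{"delta_pos":[-70,0,0],"spin":0},{"delta_pos":[-95,0,0],"spin":0},{"delta_pos":[-115,0,0],"spin":0},{"delta_pos":[-115,0,0],"spin":0}]'
python3 - <<'E'
from h import *
go([.44,-.15,.27],(np.sin(np.radians(19.4)),np.cos(np.radians(19.4))))
im=imaging.capture('wrist'); cv2.imwrite('pics/w7b.png',cv2.convertScaleAbs(im,alpha=1.6))
im=imaging.capture('scene'); cv2.imwrite('pics/s7b.png',cv2.convertScaleAbs(im,alpha=1.6))
E
```

```text
time: 8.75
position: [0.4746, 0.2169, 0.1602]
orientation: [0.7, -0.096, 0.701, 0.096]
force: [-0.3, 0.4, -1.4]
finger_gap: 0.0291
time: 9.5
position: [0.4761, 0.2173, 0.277]
orientation: [0.702, -0.096, 0.699, 0.096]
force: [-0.8, 0.0, -1.5]
finger_gap: 0.0289
t 9.5 pos [0.4761 0.2173 0.277 ] F [-0.8  0.  -1.5] gap 0.0289
toolx [ 0.004  0.001 -1.   ] tooly [-0.268  0.963  0.   ] q [ 0.29 -0.03  1.82 -0.    1.34 -1.55]
delta [   6.5 -344.2 -133.5]
spin 34.97 or -145.03
```

View pics/w7b.png

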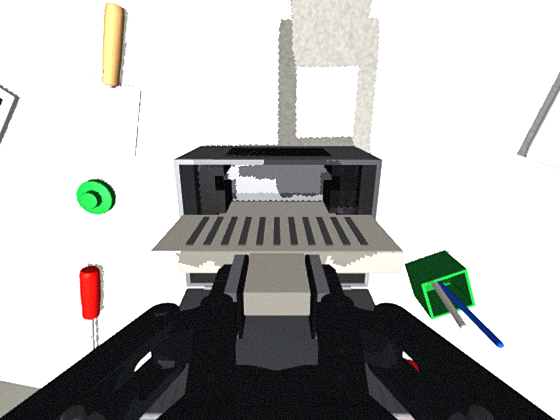

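View pics/s7b.png

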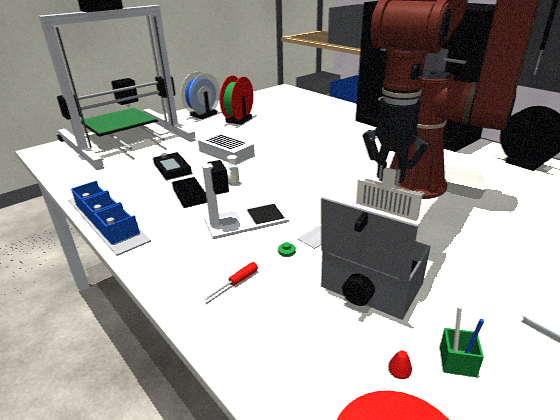

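```bash
python3 - <<'E'
from h import *
go([.45,.04,.30],(0,1))
E
python3 -m pendant '[{"delta_pos":[-23,-40,0],"spin":0},{"delta_pos":[-23,-90,-20],"spin":5},{"delta_pos":[-23,-140,-50],"spin":10},{"delta_pos":[-23,-164,-73],"spin":15.6},{"delta_pos":[-23,-164,-73],"spin":15.6},{"delta_pos":[-23,-164,-73],"spin":15.6},{"delta_pos":[-23,-164,-73],"spin":15.6}]'
python3 - <<'E'
from h import *
go([.45,.04,.30],(0,1))
p=par('wrist'); im=imaging.capture('wrist')
import pickle; pickle.dump(p,open('w8.pkl','wb'))
cv2.imwrite('pics/w8.png',im); cv2.imwrite('pics/w8b.png',cv2.convertScaleAbs(im,alpha=1.3))
E
```

```text
t 9.6 pos [0.4748 0.2169 0.274 ] F [-0.3 -0.4 -2.5] gap 0.0289
toolx [-0.001 -0.    -1.   ] tooly [-0.268  0.963 -0.   ] q [ 0.29 -0.02  1.83 -0.    1.34 -1.55]
delta [ -25.9 -163.8  -71.4]
spin 15.57 or -164.43
time: 10.48
position: [0.4492, 0.0403, 0.2969]
orientation: [0.707, -0.0, 0.707, 0.001]
force: [-0.7, -0.2, -1.0]
finger_gap: 0.0289
t 10.475 pos [0.4492 0.0403 0.2969] F [-0.7 -0.2 -1. ] gap 0.0289
toolx [-0.001  0.    -1.   ] tooly [-0.001  1.     0.   ] q [-0.07 -0.21  1.95  0.    1.4  -1.64]
delta [-3.1 -0.3  0.8]
spin 0.06 or -179.94
```

View pics/w8b.png

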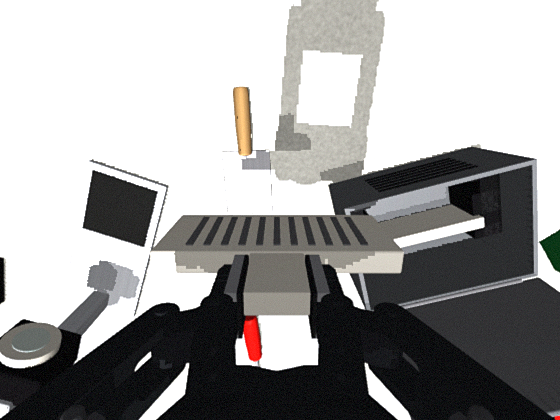

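```bash
python3 - <<'E'
from h import *
im=cv2.imread('pics/w8.png'); im=cv2.convertScaleAbs(im,alpha=.55)
crop(im,0,150,200,330,3.9,'pics/w8c.png'); crop(im,0,300,120,420,5,'pics/w8d.png')
E
```

View pics/w8c.png

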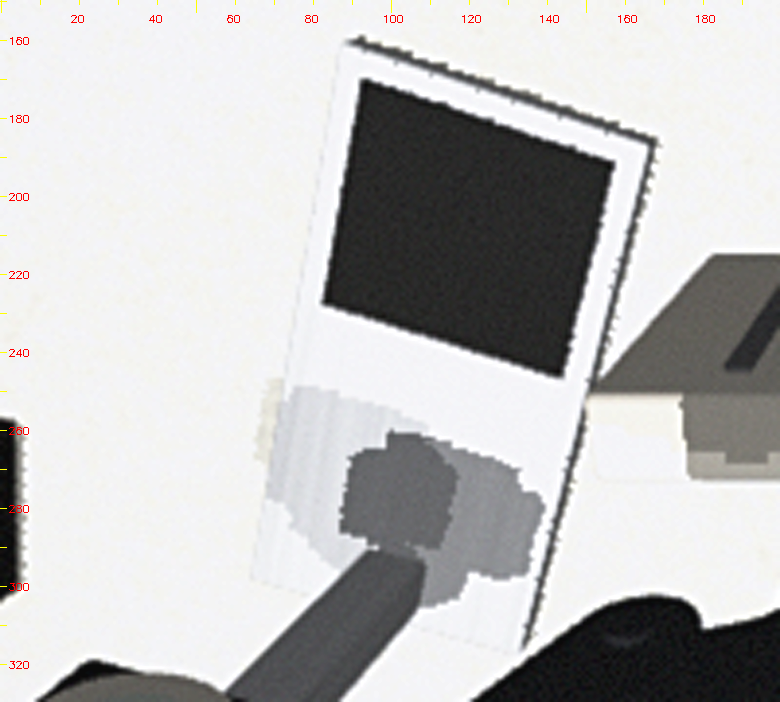

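View pics/w8d.png

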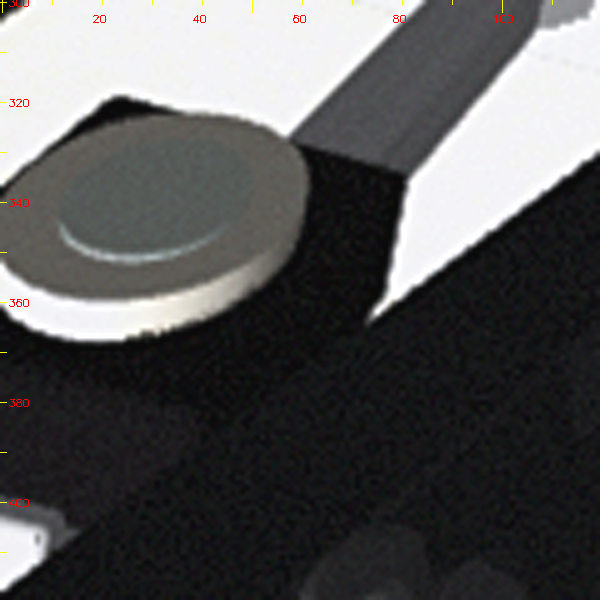

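```bash
python3 - <<'E'
from h import *
import pickle; p=pickle.load(open('w8.pkl','rb')); T=par('top')
C=[onz(p,uv,.01)[:2] for uv in ((88,161.5),(166,186.5),(133,315.5),(64.5,298))]
def show(C):
    for i in range(4):
        d=C[(i+1)%4]-C[i]; print(C[i].round(4),'len',np.linalg.norm(d).round(4),'ang',np.degrees(np.arctan2(d[1],d[0])).round(2))
show(C)
f=(C[0]+C[1])/2;b=(C[2]+C[3])/2; u=(b-f)/np.linalg.norm(b-f); m=(f+b)/2
print('axis',np.degrees(np.arctan2(u[1],u[0])),'center',m,'origin',m-.060*u)
D=[onz(p,uv,.01)[:2] for uv in ((92.5,170),(156.5,191),(144,246.5),(82.5,227.5))]; show(D); print('patch c',np.mean(D,0))
# lens centre : axis point at known z .16
print('lens',onz(p,(31,341),.16), 'ring back edge')
# top view head & ring
print(tri([ray(T,(336,203)),ray(p,(28,342))]))
E
```

```text
[ 0.4353 -0.2149] len 0.1071 ang 71.17
[ 0.4699 -0.1135] len 0.2252 ang -19.78
[ 0.6819 -0.1897] len 0.1075 ang -107.6
[ 0.6494 -0.2922] len 0.2276 ang 160.14
axis -19.820128882792265 center [ 0.55912506 -0.20258496] origin [ 0.50267936 -0.18224085]
[ 0.4469 -0.211 ] len 0.0886 ang 70.59
[ 0.4764 -0.1274] len 0.0893 ang -18.69
[ 0.561  -0.1561] len 0.0901 ang -109.51
[ 0.5309 -0.241 ] len 0.0892 ang 160.35
patch c [ 0.50379123 -0.18385632]
lens [ 0.59986381 -0.21849669  0.16      ] ring back edge
(array([ 0.60396898, -0.21769394,  0.16121411]), [np.float64(4.951785399544396), np.float64(4.951785399544586)])
```

```bash
python3 - <<'E'
from h import *
import pickle; p=pickle.load(open('w8.pkl','rb'))
im=cv2.imread('pics/w8.png'); crop(im*0+cv2.convertScaleAbs(im,alpha=.55),140,205,415,320,2.8,'pics/w8e.png')
E
```

```text
(no output)
```

View pics/w8e.png

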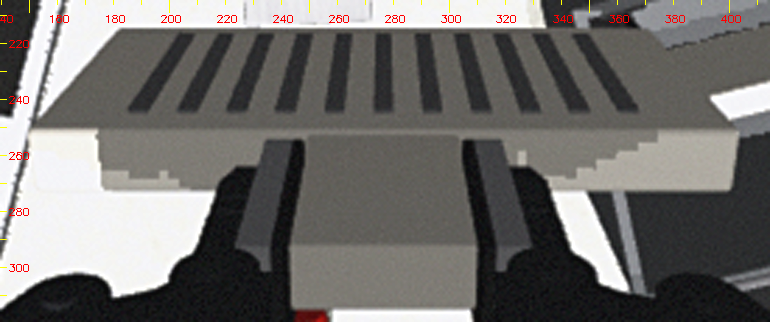

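```bash
python3 - <<'E'
from h import *
import pickle; p=pickle.load(open('w8.pkl','rb'))
tcp=np.array([.4492,.0403,.2969]); z0=.2969-.0879
for n,uv,z in [('topnearR',(150.5,250),z0+.062),('topnearL',(402.5,250.5),z0+.062),('topfarR',(151.5,272),z0+.062),('topfarL',(400.5,271.5),z0+.062),('botnear',(277,214.5),z0),('botR',(182.5,214.5),z0),('tabtopnear',(277,292),z0+.1),('tabtopfar',(277,314.5),z0+.1)]:
    print(n,((onz(p,uv,z)-tcp)*1e3).round(1))
E
```

```text
topnearR [ -7.8 -70.1 -25.9]
topnearL [ -7.5  67.8 -25.9]
topfarR [  5.8 -71.3 -25.9]
topfarL [  5.4  68.4 -25.9]
botnear [ -7.   -0.7 -87.9]
botR [ -6.9 -70.7 -87.9]
tabtopnear [-6.1 -1.1 12.1]
tabtopfar [ 5.4 -1.1 12.1]
```

```bash
python3 - <<'E'
from h import *
a=np.radians(-19.5)
go([.44,-.159,.25],(-np.sin(a),np.cos(a)))
E
```

```text
t 10.525 pos [0.4492 0.0404 0.297 ] F [ 0.  -0.6 -0.9] gap 0.0285
toolx [-0.001  0.    -1.   ] tooly [-0.001  1.     0.   ] q [-0.07 -0.21  1.95  0.    1.4  -1.64]
delta [  46.9 -199.4   -9.4]
spin 19.56 or -160.44
```

```bash
python3 -m pendant '[{"delta_pos":[10,-35,-2],"spin":3},{"delta_pos":[20,-80,-4],"spin":8},{"delta_pos":[30,-130,-6],"spin":13},{"delta_pos":[40,-175,-8],"spin":17},{"delta_pos":[47,-199,-9],"spin":19.5},{"delta_pos":[47,-199,-9],"spin":19.5},{"delta_pos":[47,-199,-9],"spin":19.5}]'
python3 - <<'E'
from h import *
a=np.radians(-19.5)
go([.5049,-.1825,.2169],(-np.sin(a),np.cos(a)))
E
```

```text
time: 11.4
position: [0.4404, -0.1586, 0.2503]
orientation: [0.697, 0.12, 0.697, -0.119]
force: [0.0, -0.1, -3.1]
finger_gap: 0.0291
t 11.4 pos [ 0.4404 -0.1586  0.2503] F [ 0.  -0.1 -3.1] gap 0.0291
toolx [-0.     0.001 -1.   ] tooly [0.333 0.943 0.001] q [-0.5  -0.13  1.97  0.    1.3  -1.73]
delta [33.4 -1.1 68.8]
spin 0.05 or -179.95
```

```bash
python3 -m pendant '[{"delta_pos":[8,0,15],"spin":0},{"delta_pos":[18,-1,35],"spin":0},{"delta_pos":[27,-1,55],"spin":0},{"delta_pos":[33,-1,67],"spin":0},{"delta_pos":[33.4,-1,68.8],"spin":0},{"delta_pos":[33.4,-1,68.8],"spin":0},{"delta_pos":[33.4,-1,68.8],"spin":0}]'
python3 - <<'E'
from h import *
a=np.radians(-19.5)
go([.5049,-.1825,.2169],(-np.sin(a),np.cos(a)))
import pickle
for n in('wrist','scene','top'):
    p=par(n); im=imaging.capture(n); pickle.dump(p,open(n+'9.pkl','wb')); cv2.imwrite(f'pics/{n}9.png',im)
im=cv2.imread('pics/wrist9.png'); cv2.imwrite('pics/w9b.png',im)
crop(cv2.imread('pics/scene9.png'),190,120,310,245,4.8,'pics/s9b.png')
crop(cv2.imread('pics/top9.png'),270,170,390,280,5,'pics/t9b.png')
E
```

```text
time: 12.28
position: [0.5043, -0.1832, 0.2173]
orientation: [0.697, 0.12, 0.697, -0.12]
force: [-0.9, -0.6, -1.0]
finger_gap: 0.0289
t 12.275 pos [ 0.5043 -0.1832  0.2173] F [-0.9 -0.6 -1. ] gap 0.0289
toolx [ 0. -0. -1.] tooly [ 0.334  0.942 -0.   ] q [-0.48  0.06  1.85 -0.    1.23 -1.71]
delta [0.4 0.9 0.4]
spin -0.03 or 179.97
```

View pics/w9b.png

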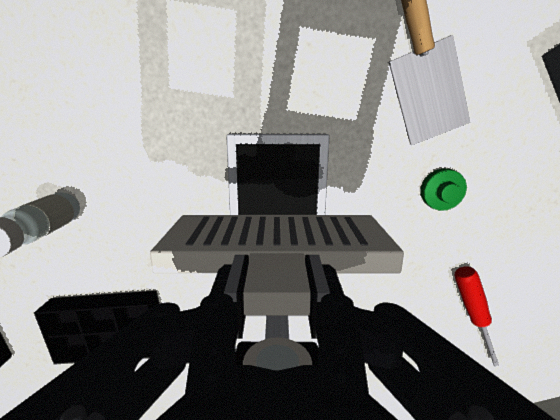

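View pics/s9b.png

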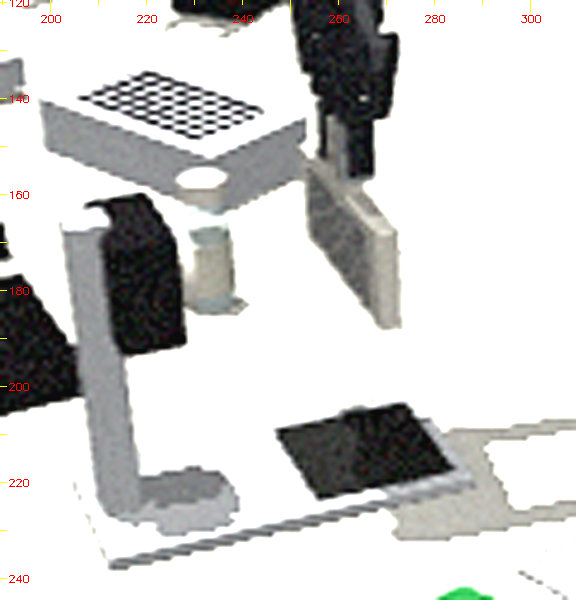

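View pics/t9b.png

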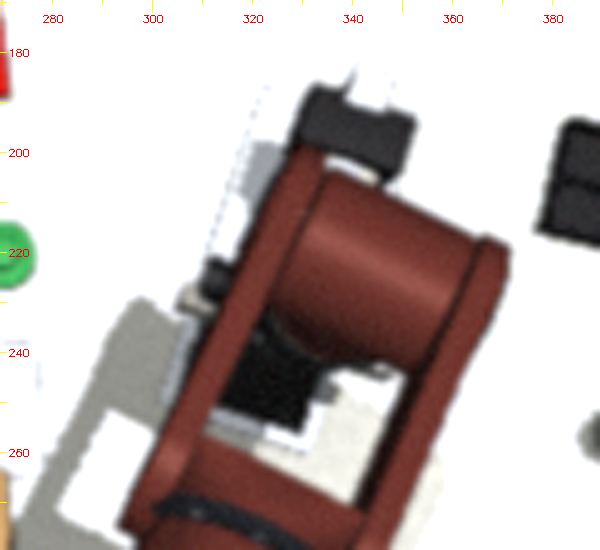

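```bash
python3 - <<'E'
from h import *
import pickle; p=pickle.load(open('wrist9.pkl','rb'))
im=cv2.imread('pics/wrist9.png'); crop(cv2.convertScaleAbs(im,alpha=.7),200,120,350,220,5.2,'pics/w9c.png'); crop(cv2.convertScaleAbs(im,alpha=1),220,290,340,400,5.2,'pics/w9d.png')
E
```

```text
(no output)
```

View pics/w9c.png

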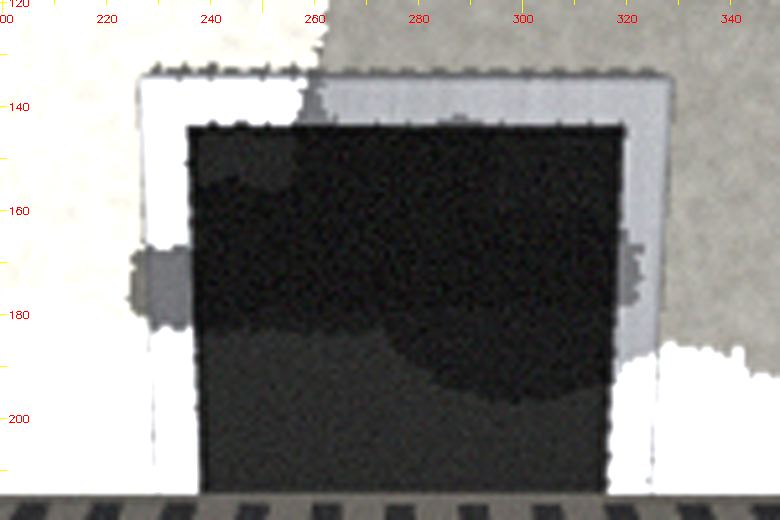

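View pics/w9d.png

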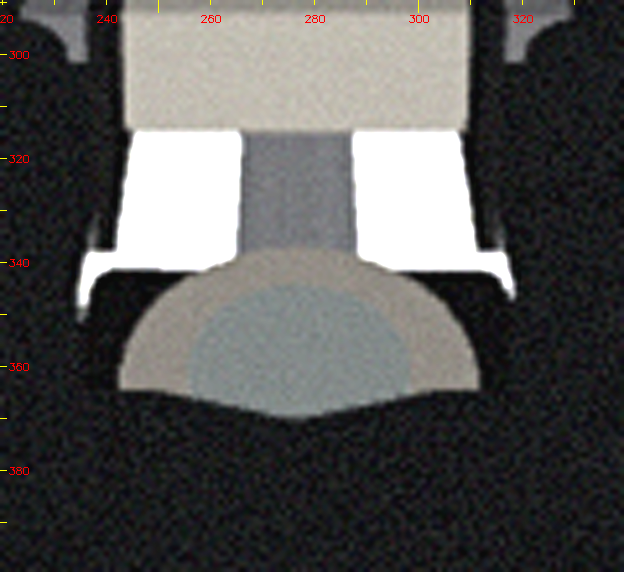

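```bash
python3 - <<'E'
from h import *
import pickle; p=pickle.load(open('wrist9.pkl','rb'))
a=np.radians(-19.5); ex=np.array([np.cos(a),np.sin(a)]);ey=np.array([-ex[1],ex[0]])
E=np.array(p['extrinsics']); c=E[:3,3]; 
tcp=np.array([.5043,-.1832,.2173]); z0=.2173-.0879
def q(n,uv,z): X=onz(p,uv,z); d=X[:2]-tcp[:2]; print(n,(1e3*np.array([ex@d,ey@d])).round(1))
for n,uv,z in [('baseFR',(227,134.5),.01),('baseFL',(328.5,134.5),.01),('patchR',(236.5,144),.01),('patchL',(319.5,144),.01),('base mid lo R',(229.5,205),.01),('base lo L',(325.5,205),.01),
 ('pTopR',(151,250),z0+.062),('pTopL',(403,250),z0+.062),('pfarR',(152,272),z0+.062),('pfarL',(401,272),z0+.062),('pBotR',(182.5,214.5),z0),('column R',(265.5,330),.0),]: q(n,uv,z)
# lens: widest row of lens disc lies at z=.16 
for r in (358,362,365): q('lens r%d'%r,(277,r),.16)
# scene check: near top corner of plate etc
S=pickle.load(open('scene9.pkl','rb'))
mid=np.array([.5037,-.1832])
for s,t,z in [(1,1,.191),(1,1,.129),(-1,1,.191),(1,-1,.191)]:
    X=np.r_[mid+s*.007*ex+t*.07*ey,z]; print(s,t,z,proj(S,X).round(1))
E
```

```text
baseFR [-55.  -53.9]
baseFL [-54.9  53.9]
patchR [-45.  -44.3]
patchL [-45.   44.7]
base mid lo R [ 23.4 -55. ]
base lo L [23.5 54.6]
pTopR [ -7.3 -70.3]
pTopL [-7.2 67.7]
pfarR [  6.3 -71.4]
pfarL [ 6.4 68.3]
pBotR [ -6.4 -71.1]
column R [204.1 -16.4]
lens r358 [97.1 -1.2]
lens r362 [100.8  -1.2]
lens r365 [103.7  -1.2]
1 1 0.191 [267.9 168.2]
1 1 0.129 [268.8 188.8]
-1 1 0.191 [272.9 167.3]
1 -1 0.191 [251.6 149.1]
```

```bash
python3 -m pendant '[{"delta_pos":[0,0,0],"spin":0},{"delta_pos":[0,0,0],"spin":0},{"delta_pos":[0,0,0],"spin":0},{"delta_pos":[0,0,0],"spin":0}]'
python3 - <<'E'
from h import *
im=imaging.capture('wrist'); a=cv2.imread('pics/wrist9.png'); print('diff',cv2.absdiff(im,a)[200:280,150:405].mean())
s=imaging.capture('scene'); cv2.imwrite('pics/s10.png',cv2.convertScaleAbs(s,alpha=1.6)); print(abs(telemetry.get_state()['joint_vel']).max())
E
```

```text
time: 12.92
position: [0.5045, -0.1834, 0.2169]
orientation: [0.697, 0.12, 0.697, -0.12]
force: [0.3, 0.2, -1.2]
finger_gap: 0.0289
diff 2.8216013071895425
0.002671100444990717
```

View pics/s10.png

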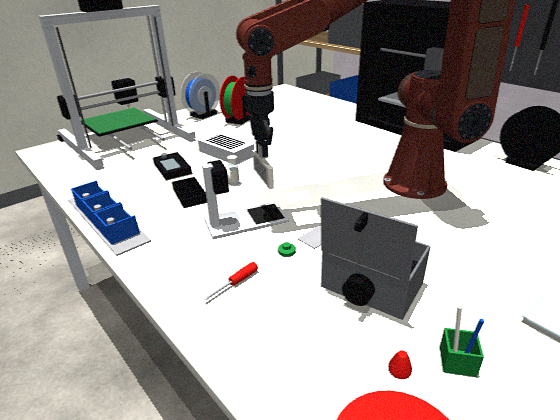

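The picture shows the plate held upright in front of the lens (about pixel 264,170). The flap is standing (about 365,235) and the other items are where they were.

```bash
python3 -c "
from cell import env; print(env.job_done())"
```

```text
the job is handed in; nothing more can be done
None
```

The job is handed in. I swung the flap open to about 1.7 rad (past upright) and released it. I then drew the ribbed filter plate by its tab from the slot nearer the robot (x = -35 mm) and held it in front of the inspection lens. The clock stood at about 13 s.

**Position:** Seen from the wrist camera, the middle of the panel is within about 1.5 mm of the viewing point along the lens axis and sideways. Its height of 160 mm comes from the measured tool height and the grasp offset, and the scene camera is consistent with it.

**Angle:** The plate faces the lens to within about half a degree, and it leans less than 1° from upright.

**Steadiness:** The grip gap held at 29 mm, the force read about 1 N and the joints were almost still. The plate hardly changed between the last two wrist pictures.

**Rest of the scene:** The flap stayed open and the other items look undisturbed. The blank plate was still in its slot in the last view into the housing, taken after the filter came out.

**Disagreements:** No check failed. The separate camera estimates of the stand differed by about 2 to 4 mm, and its yaw estimates by up to about 2°. I averaged them (yaw -19.5°), and the close wrist view at the final pose agreed with the result to about 1 mm.

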